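Kickstand down, frame held upright

ROBOT

A 6-joint arm with a two-finger parallel gripper is mounted at the origin on the work surface. World frame = base frame: x ahead of the robot, y to its left, z up, the work surface at z = 0. Lengths are in m, angles in rad, forces in N, time in s.
With the tool pointing down it reaches from about 0.35 to 0.8 m from the base axis. Payload 7.3 kg.
Tool frame: the origin (TCP) lies at the very end of the fingers, on their centre line; the grasp point (between the pads) lies env.grip_point_offset behind it (env.grip_point_offset is the distance from the TCP to the grasp point, in m); z points along the fingers, y is the line along which they close (so a half turn about z gives the same grasp; the last joint's range is limited). The gripper opens to 85 mm and grips with 20 to 120 N. Pads are 22 mm wide; open, the fingers measure 114 mm over their backs; the gripper's body (76 mm by 85 mm) begins 54 mm behind the grasp point. The pads swing forward as they close: fully open they stand 13 mm farther back than shut.
Start: joints at [-0.146, 0.342, 1.524, -0, 1.275, -0.146], TCP at [0.525, 0, 0.231] pointing down, gripper open.
Joint ranges: [-2.53, 2.53], [-0.77, 2.02], [0.04, 2.7], [-1, 4.14], [0.28, 2.66], [-3.11, 3.11]. Speed limits (rad/s): [2.57, 2.57, 3.14, 3.14, 3.14, 3.14].

INTERFACE

Orientations are given as a rotation vector (axis times angle).
In Python, from rig import env gives the robot as it stands.
- The arm moves only by the shell command python3 -m inch 'ROWS' [OPENING] [FORCE]. ROWS is JSON, a list of rows, each a list of 2 entries, a list of its own where there are three numbers: the shift along the tool's x, y, z as a fraction of full scale, then the turn, a rotation vector about the tool's x, y, z as a fraction of full scale. In form: [[[x, y, z], [ax, ay, az]], ...]. A call has 1 to 10 rows; each row is the pose to reach, as a shift and turn from the pose commanded when the call began, along the tool's axes at that moment; what a row does not reach only later rows make up. Full scale, the value 1, is 0.3 m for a shift and 120 degrees for a turn. A row lasts 1/8 s, in which the tool goes at most 62.5 mm and 10.7 degrees, less where a joint would pass 70% of its speed; a pose out of reach is approached as far as the arm can. A call with a number of a shift or a turn outside -1 to 1 is refused whole. A call with a gripper value outside its range is refused whole. OPENING is the closure, from 0 (fully open) to 1 (shut), set as the call begins (- or left out, the last holds). The fingers move at their own pace and stop on an object; FORCE is the grip in N (left out, the last holds). Time passes only in rows, so rows that repeat a pose let the fingers close. It gives the time, the measured TCP pose, the force, the opening and the grip force at its end, in the units of the state.
- env.read_state(): the state, without advancing time (a new reading comes with each control period).
- env.camera(name): name is "scene" or "side" or "wrist"; returns (picture, depth): 384x512x3 uint8, blue, green, red; 384x512 float32, m along the optical axis (not along the pixel's ray), 0 where there is no reading.
- env.camera_params(name): a dict with "intrinsics" (3x3 intrinsics, pixels), "dist" ([k1, k2, p1, p2, k3] as OpenCV has them; the pictures are not rectified), "rvec" (rotation vector, rad) and "tvec" (3), from world to camera coordinates, as OpenCV has them. Camera axes: x right, y down, z forward; pixel columns grow to the right and rows downward; lengths in m; the calibration is good to about 2 mm. A picture is of the moment at which its call begins: read the wrist's pose just before it. camera_params takes no time and is no camera call; for the wrist camera it gives the pose at the moment of the call.
- env.job_done(): hands the job in; it is judged then, once.
The state is a dict: "time": time; "joint_positions": joint angles; "dq": joint speeds; "joint_efforts": joint torques, N m; "tcp_pos": TCP position; "ee_rot": TCP orientation; "contact_force": force on the tool from outside, world axes, zero at the start; "wrist_torque": the same for the moment, N m; "width": finger opening in m; "grip_force": force on a finger pad.
Only numpy, scipy, OpenCV 4.12 (cv2) and the standard library are available. Lean on these libraries where they do the work, as an engineer would, in place of code of your own. Each camera call takes 0.05 s, during which the arm holds its last target. There are 200 camera calls.

TASK

The stub of a wooden children's-bike frame leans back on the padded rest of its bench stand, with its kickstand folded up. While the frame still leans there, flip the kickstand leg down past its centre until it snaps fully down; then take the frame by its round top bar, bring it upright and keep hold of it there so that it cannot tip either way, so that I can push the rubber foot on. Finish while still gripping the bar, with nothing touching the leg; never let the frame topple beyond upright, and leave the things lying around on the bench where they are.

Things in the scene. Friction and masses are not known exactly. Their poses are not given: they have to be found in the camera images.
- lean_axis (a point): fixed point on the stand's hinge axis, 30 mm above the bench, below the bar's middle. x (level) points to the kickstand side, y (level) along the hinge, z up. The frame leans about this y, towards -x. Steel base plate 12 mm thick: from 140 mm on the -x side to 50 mm on the +x side, 95 mm either way along y. Two padded rest posts 72 mm out on the -x side, 115 mm high
- stub (a joint): lean of the frame: 0 = upright, positive = leaning towards the rest, 0.40 rad = on the rest (start), -0.5 rad = toppled to the other side. Nothing holds it upright: it weighs 0.6 to 1.2 kg, centre of mass about 150 mm from the axis, and falls when let go
- bar_mid (a point): middle of the frame's round wooden top bar, on its centre line: 30 mm diameter, 150 mm long, parallel to the hinge, 240 mm from the hinge axis. Two 20 mm square stays run down to the hinge from 58 mm either side of this point; the middle 90 mm is free below, down to a cross rail 70 mm under the centre line. Axes turn with the frame: x to the kickstand side, y along the bar, z from hinge to bar
- leg_pivot (a point): kickstand pivot, on the leg's centre line: 46 mm to the kickstand side of the frame's mid plane, 155 mm from hinge to here along the frame's z, 15 mm along +y from the bar's middle, on an aluminium boss of the cross rail. The leg turns about the frame's x axis
- leg_end (a point): bare far end of the kickstand leg, on its centre line, 140 mm from the pivot. Round steel rod, 12 mm diameter. Folded, it points along the frame's +y and 0.12 rad up, standing out free beyond the stays; it swings down in a plane parallel to the frame's mid plane
- leg (a joint): kickstand angle: 0 = folded up (start), grows as the leg swings down, 1.85 rad = fully down on its stop, a little past pointing at the bench. An over-centre spring pushes it back to folded below about 0.75 rad and snaps it fully down by itself above about 0.95 rad; starting it takes about 3 N near the leg's end.
- foot: bystander: black rubber foot, a cone 28 mm diameter at the bottom, 30 mm high, standing on the bench; origin under its centre
- glue: bystander: white glue bottle, 56 mm diameter, 130 mm high, standing; origin under its centre
- sample: bystander: square inlay sample, 90 x 90 x 18 mm, lying flat; origin under its centre
- pencil: bystander: flat carpenter's pencil, 150 x 8 x 8 mm, lying along its x axis; origin under its centre

How it is judged:
By the outcome, as a careful person would: the job done as asked, in the order asked, and still so for the second after the job is handed in, while the arm keeps its last pose, push and grip.
It also fails if it takes over 48 s, if anything falls off the work surface, if the arm or the gripper's body presses on something with over 40 N, if the wrist force passes 120 N, or if a joint passes its speed limit or range.

## Working session

There is one attempt and no reset: what is moved stays moved. The work goes in short steps, Python scripts to look and compute and a shell command to move; the robot and the scene stay as the last step left them, time stands still between calls to the robot, and variables do not carry over. Pictures are saved under pics/ and viewed, at most 10 in all, crops included, and the job is handed in when it is done.

```bash
ls; mkdir -p pics; python3 - <<'E'
from rig import env
import cv2,numpy as np
print(env.read_state(), env.grip_point_offset)
for n in ("scene","side"):
    p,d=env.camera(n); cv2.imwrite(f"pics/{n}0.png",p); np.save(f"pics/{n}0.npy",d)
    c=env.camera_params(n); print(n,c)
E
```

```text
pics
{'time': 0.0, 'joint_positions': array([-1.45995104e-01,  3.42732971e-01,  1.52502808e+00,  3.54570174e-06,
        1.27539992e+00, -1.45957051e-01]), 'dq': array([-0.00136834, -0.00035781,  0.00113918,  0.00075345,  0.0010138 ,
        0.00078477]), 'joint_efforts': array([ 5.72253757e-04, -4.33677435e+01, -2.46005630e+01, -7.37992127e-05,
        7.83137977e-03, -1.18290802e-05]), 'tcp_pos': array([5.24594143e-01, 8.55816162e-05, 2.30616783e-01]), 'ee_rot': array([-2.22059331e+00, -2.22050652e+00,  1.46519296e-03]), 'contact_force': array([-0.54289369,  0.56270181, -0.1929077 ]), 'wrist_torque': array([ 0.00290398,  0.00060263, -0.00423554]), 'grip_force': 0.0, 'width': 0.08567768676163373} 0.0187
scene {'intrinsics': array([[357.74358388,   0.        , 256.9547867 ],
       [  0.        , 357.74358388, 196.85832082],
       [  0.        ,   0.        ,   1.        ]]), 'dist': array([-0.00823033,  0.        ,  0.        ,  0.        ,  0.        ]), 'rvec': array([ 1.66754583,  2.0136691 , -0.71164823]), 'tvec': array([ 0.0869594 , -0.38027425,  1.33676084])}
side {'intrinsics': array([[499.25192214,   0.        , 245.86155201],
       [  0.        , 499.25192214, 191.41826003],
       [  0.        ,   0.        ,   1.        ]]), 'dist': array([-0.00814064,  0.        ,  0.        ,  0.        ,  0.        ]), 'rvec': array([ 0.9117577 , -2.23890149,  1.33464243]), 'tvec': array([0.48741418, 0.36484132, 0.97479022])}
```

View pics/scene0.png

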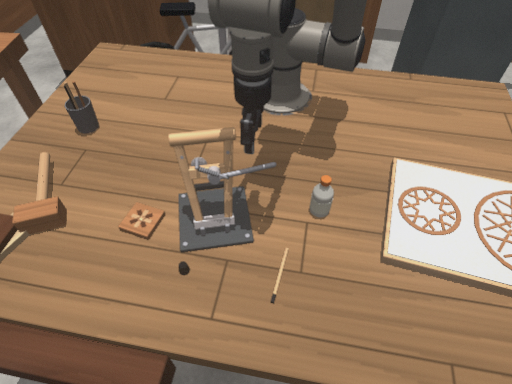

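View pics/side0.png

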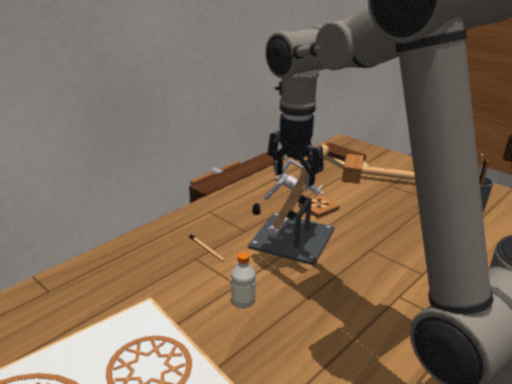

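The scene picture shows the frame leaning towards the robot, with the bar from about (172,138) to (235,132), the leg end at about (274,165), and the plate corners at about (180,247), (251,240), (178,203) and (240,190). The glue is at (320,200), the foot at (184,268), the sample at (142,220) and the pencil at (280,275).

```bash
cat > h.py <<'E'
from rig import env
import cv2,numpy as np
from scipy.spatial.transform import Rotation as R
def cloud(n,d,c=None):
    c=c or env.camera_params(n)
    h,w=d.shape; u,v=np.meshgrid(np.arange(w),np.arange(h))
    p=cv2.undistortPoints(np.stack([u,v],-1).reshape(-1,1,2).astype(np.float64),c["intrinsics"],c["dist"]).reshape(h,w,2)
    P=np.dstack([p,np.ones((h,w))])*d[...,None]
    r=cv2.Rodrigues(c["rvec"])[0]
    return (P-c["tvec"])@r
E
python3 - <<'E'
from h import *
np.set_printoptions(precision=4,suppress=True)
d=np.load("pics/scene0.npy"); W=cloud("scene",d)
for nm,(u,v) in dict(barL=(173,139),barR=(233,132),barm=(204,136),legend=(273,165),leg2=(250,170),c1=(181,246),c2=(250,240),c3=(180,205),table=(330,260),glue=(325,182),foot=(184,266),sample=(142,220),pencil=(280,275)).items(): print(nm,W[v,u],d[v,u])
img=cv2.imread("pics/scene0.png")
# wooden bar: points with z> .2 in region
box=(slice(120,155),slice(160,245)); Q=W[box].reshape(-1,3); Q=Q[(Q[:,2]>.21)&(Q[:,2]<.30)]
m=Q.mean(0);print(len(Q),m,np.linalg.svd(Q-m)[2][0], Q.min(0),Q.max(0))
# plate
box=(slice(190,252),slice(170,260)); Q=W[box].reshape(-1,3); Q=Q[(abs(Q[:,2]-.012)<.004)]
r=cv2.minAreaRect((Q[:,:2]*1000).astype(np.float32));print(len(Q),r,cv2.boxPoints(r))
p=cv2.resize(img[110:260,150:300],None,fx=4,fy=4,interpolation=cv2.INTER_CUBIC);cv2.imwrite("pics/crop0.png",p)
E
```

```text
barL [ 0.5779 -0.1703  0.261 ] 0.79558575
barR [ 0.5307 -0.0443  0.2617] 0.80978566
barm [ 0.5544 -0.1056  0.2602] 0.8033668
legend [0.5641 0.0548 0.2078] 0.819609
leg2 [0.5862 0.0055 0.2044] 0.81427103
c1 [ 0.7023 -0.1525  0.0131] 0.9090261
c2 [0.6512 0.0161 0.012 ] 0.92217594
c3 [ 0.5783 -0.196   0.0155] 0.9889629
table [0.6641 0.2239 0.    ] 0.8995834
glue [0.5215 0.1824 0.1288] 0.8927218
foot [ 0.7627 -0.1224  0.0286] 0.85605353
sample [ 0.6473 -0.2787  0.0175] 0.9541469
pencil [0.7319 0.1064 0.0067] 0.86587673
1110 [ 0.5565 -0.105   0.2544] [ 0.2457 -0.9693 -0.0077] [ 0.5171 -0.182   0.2111] [ 0.5998 -0.0036  0.3   ]
2891 ((593.4142456054688, -97.2113037109375), (190.65341186523438, 189.81297302246094), 19.672672271728516) [[ 471.7018  -39.9358]
 [ 535.6016 -218.6696]
 [ 715.1267 -154.4868]
 [ 651.2269   24.247 ]]
```

View pics/crop0.png

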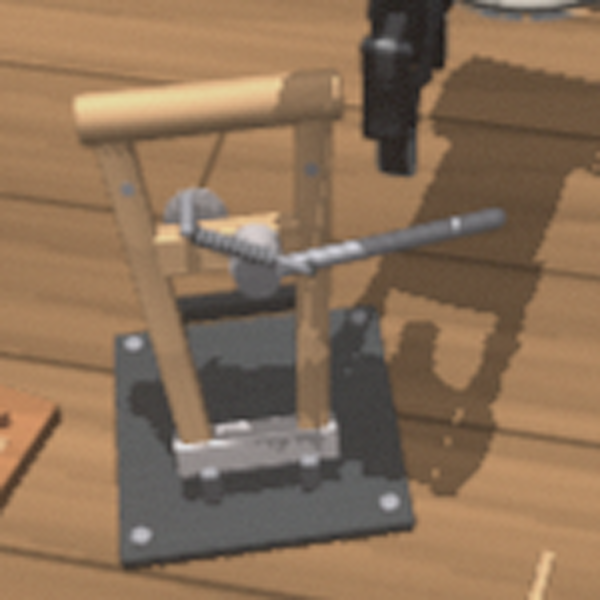

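```bash
cat >> h.py <<'E'
np.set_printoptions(precision=4,suppress=True)
psi=np.deg2rad(19.7)
A=np.array([.6358,-.0820,.03])
ex=np.array([np.cos(psi),np.sin(psi),0]); ey=np.array([-np.sin(psi),np.cos(psi),0]); ez=np.array([0,0,1.])
def frame(th): return np.cos(th)*ex+np.sin(th)*ez, ey, -np.sin(th)*ex+np.cos(th)*ez
def F(p,th):
    f=frame(th); return A+p[0]*f[0]+p[1]*f[1]+p[2]*f[2]
def rows(p0,R0,p,Rt):
    return (R0.T@(p-p0))/.3, R.from_matrix(R0.T@Rt).as_rotvec()/np.deg2rad(120)
Rv=np.stack([ey,ex,-ez],1)
def Rt(th): f=frame(th); return np.stack([f[1],f[0],-f[2]],1)
E
python3 - <<'E'
from h import *
W=cloud("scene",np.load("pics/scene0.npy"))
print("legend",F((.046,.015+.139,.155+.0168),.4),"bar",F((0,0,.24),.4))
s=env.read_state(); p0=s["tcp_pos"];R0=R.from_rotvec(s["ee_rot"]).as_matrix()
r=.115; pts=[]
for ph in (0,.25,.5,.75,.95,1.1,1.2):
    b=.12-ph
    c=r*np.array([np.cos(b),np.sin(b)])+.006*np.array([-np.sin(b),np.cos(b)])
    off=.011*np.clip(-b/.2,0,1)
    pts.append(F((.046,.015+c[0],.155+c[1]),.4)+off*ey)
ap=pts[0]+[0,0,.02]
print("approach",ap,rows(p0,R0,ap,Rv)); print("up", rows(p0,R0,ap+[0,0,.05],Rv))
for p in pts: print(p,rows(ap,Rv,p,Rv)[0])
E
```

```text
legend [0.5608 0.0547 0.2062] bar [ 0.5478 -0.1135  0.2511]
approach [0.5683 0.0303 0.2288] (array([0.1006, 0.1457, 0.006 ]), array([-0.0006, -0.0002, -0.1641]))
up (array([ 0.1007,  0.1454, -0.1607]), array([-0.0006, -0.0002, -0.1641]))
[0.5683 0.0303 0.2088] [0.     0.     0.0667]
[0.576  0.0421 0.1824] [0.0283 0.0372 0.1547]
[0.5869 0.0439 0.1565] [0.0219 0.0737 0.2411]
[0.6006 0.0355 0.1327] [-0.02    0.1073  0.3203]
[0.6121 0.0243 0.1162] [-0.0681  0.1305  0.3753]
[0.6206 0.0135 0.1058] [-0.1114  0.1452  0.4102]
[0.6262 0.0054 0.0999] [-0.1432  0.1536  0.4299]
```

```bash
python3 -m inch '[[[0,0,-0.1],[0,0,0]],[[0.05,0.07,-0.16],[0,0,-0.08]],[[0.1,0.145,-0.16],[0,0,-0.164]],[[0.1,0.145,-0.16],[0,0,-0.164]],[[0.1,0.145,-0.08],[0,0,-0.164]],[[0.1,0.145,0.006],[0,0,-0.164]],[[0.1,0.145,0.006],[0,0,-0.164]],[[0.1,0.145,0.006],[0,0,-0.164]]]' 1 40
python3 - <<'E'
from h import *
p,d=env.camera("scene");cv2.imwrite("pics/c1.png",cv2.resize(p[80:230,140:300],None,fx=4,fy=4))
s=env.read_state();print(s["tcp_pos"],R.from_rotvec(s["ee_rot"]).as_matrix(),Rv,s["contact_force"])
E
```

```text
time: 1.1
tcp_pos: [0.5686, 0.0297, 0.2304]
ee_rot: [1.81, 2.567, 0.001]
contact_force: [-0.5, 0.1, -0.2]
width: 0.0001
grip_force: 0.0
[0.5689 0.0298 0.2307] [[-0.3359  0.9419  0.0019]
 [ 0.9419  0.3359 -0.0002]
 [-0.0008  0.0017 -1.    ]] [[-0.3371  0.9415 -0.    ]
 [ 0.9415  0.3371 -0.    ]
 [ 0.      0.     -1.    ]] [ 0.4936  0.6864 -0.447 ]
```

View pics/c1.png

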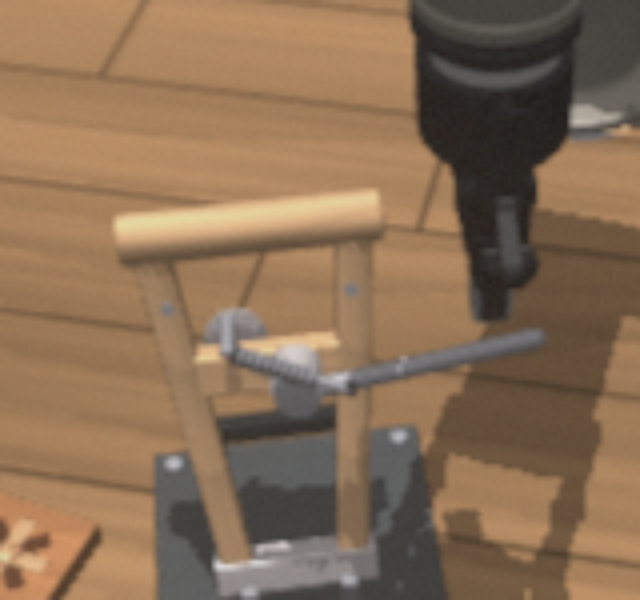

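The closed fingertips sit at about (490,315) in the crop, just above the outer part of the leg (end at 543,335), clear of the bar. Next I push along the arc.

```bash
python3 -m inch '[[[0.005,0,0.065],[0,0,0]],[[0.028,0.02,0.11],[0,0,0]],[[0.028,0.037,0.155],[0,0,0]],[[0.026,0.055,0.2],[0,0,0]],[[0.022,0.074,0.245],[0,0,0]],[[0.005,0.09,0.285],[0,0,0]],[[-0.02,0.107,0.325],[0,0,0]],[[-0.07,0.13,0.38],[0,0,0]],[[-0.11,0.145,0.415],[0,0,0]],[[-0.11,0.145,0.415],[0,0,0]]]'
python3 - <<'E'
from h import *
p,d=env.camera("scene");cv2.imwrite("pics/c2.png",cv2.resize(p[80:230,140:300],None,fx=4,fy=4))
E
```

```text
time: 2.4
tcp_pos: [0.6204, 0.0123, 0.1034]
ee_rot: [-1.81, -2.565, 0.002]
contact_force: [-0.3, 0.1, -0.5]
width: 0.0001
grip_force: 0.0
```

View pics/c2.png

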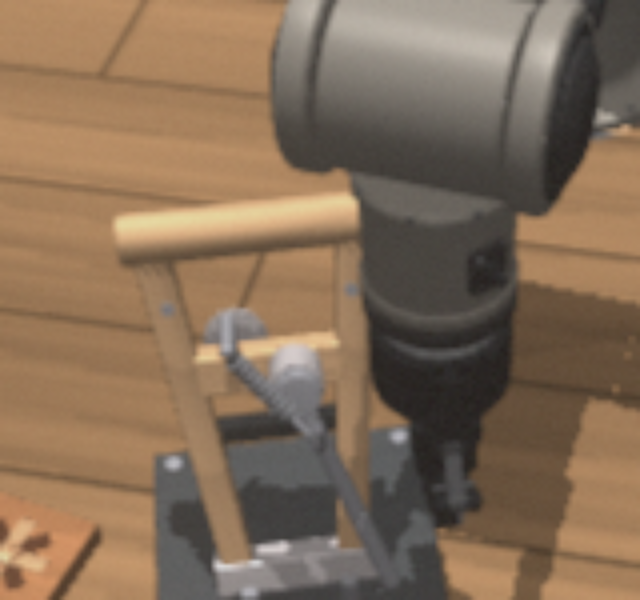

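The leg (pivot about (300,375), running to about (395,580) in the crop) has left the finger and points down, but I need to check that it's fully on its stop. Next I back away upwards and measure.

```bash
python3 -m inch '[[[0.12,0,-0.05],[0,0,0]],[[0.2,0,-0.3],[0,0,0]],[[0.2,0,-0.6],[0,0,0]],[[0.2,-0.05,-0.7],[0,0,0]],[[0.2,-0.05,-0.7],[0,0,0]]]' 0
python3 - <<'E'
from h import *
p,d=env.camera("scene");c=env.camera_params("scene")
for th in (.4,):
  for ph in (0,.6,1.,1.2,1.4,1.6,1.85):
    b=.12-ph;P=F((.046,.015+.14*np.cos(b),.155+.14*np.sin(b)),th)
    print(ph,P,(cv2.projectPoints(P[None],c["rvec"],c["tvec"],c["intrinsics"],c["dist"])[0].ravel()-[140,110])*4)
cv2.imwrite("pics/c3.png",cv2.resize(p[110:260,140:300],None,fx=4,fy=4))
E
```

```text
time: 3.08
tcp_pos: [0.5869, 0.0654, 0.3212]
ee_rot: [1.804, 2.562, 0.009]
contact_force: [0.8, -0.4, -0.8]
width: 0.0851
grip_force: 0.0
0 [0.5608 0.0547 0.2061] [532.6398 218.0332]
0.6 [0.5956 0.0515 0.1311] [513.4338 345.6326]
1.0 [0.6233 0.0242 0.0913] [460.3098 414.5626]
1.2 [0.6368 0.0044 0.077 ] [424.6306 440.9049]
1.4 [ 0.6494 -0.0185  0.0671] [384.4587 460.8054]
1.6 [ 0.6606 -0.0437  0.0623] [341.0725 473.7025]
1.85 [ 0.672  -0.0767  0.0634] [284.3635 479.3755]
```

View pics/c3.png

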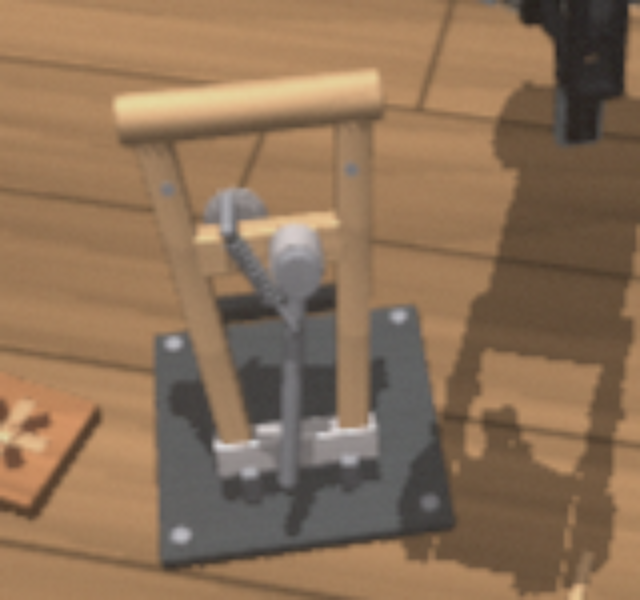

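The leg end is at about (288,487), against a prediction of (284,479) for 1.85 rad, so it's fully down, and the frame still leans on the rest. Next I refine the bar position and plan the grasp.

```bash
python3 - <<'E'
from h import *
from scipy.optimize import least_squares
p,d=env.camera("scene");W=cloud("scene",d)
Q=W[120:160,160:245].reshape(-1,3)-A
q=np.c_[Q@ex,Q@ey,Q[:,2]]
m=(q[:,2]>.2)&(q[:,2]<.25)&(abs(q[:,0]+.0935)<.03)&(abs(q[:,1])<.09); q=q[m]
s=least_squares(lambda v: np.hypot(q[:,0]-v[0]-v[2]*q[:,1],q[:,2]-v[1])-.015,[-.0935,.221,0],loss="soft_l1",f_scale=.002)
print(len(q),s.x,np.abs(s.fun).mean(),"y ext",np.percentile(q[:,1],[1,99]))
st=env.read_state();p0=st["tcp_pos"];R0=R.from_rotvec(st["ee_rot"]).as_matrix()
for z in (.31,.30,.26,.22): print(z,F((0,0,z),.4),rows(p0,R0,F((0,0,z),.4),Rt(.4)))
E
```

```text
971 [-0.0947  0.2205 -0.0038] 0.0015831839335302244 y ext [-0.0709  0.0723]
0.31 [ 0.5221 -0.1227  0.3155] (array([-0.5176, -0.4124,  0.0048]), array([-0.1891,  0.0007,  0.    ]))
0.3 [ 0.5258 -0.1214  0.3063] (array([-0.5176, -0.3995,  0.0355]), array([-0.1891,  0.0007,  0.    ]))
0.26 [ 0.5405 -0.1161  0.2695] (array([-0.5174, -0.3481,  0.1585]), array([-0.1891,  0.0007,  0.    ]))
0.22 [ 0.5551 -0.1109  0.2326] (array([-0.5172, -0.2966,  0.2816]), array([-0.1891,  0.0007,  0.    ]))
```

The fitted bar centre agrees with the model to about 1 mm.

```bash
python3 -m inch '[[[-0.1,-0.15,-0.05],[-0.05,0,0]],[[-0.28,-0.28,-0.03],[-0.1,0,0]],[[-0.45,-0.4,0],[-0.16,0,0]],[[-0.517,-0.41,0.005],[-0.189,0,0]],[[-0.517,-0.41,0.005],[-0.189,0,0]],[[-0.517,-0.41,0.005],[-0.189,0,0]],[[-0.517,-0.38,0.08],[-0.189,0,0]]]' 0
python3 - <<'E'
from h import *
p,d=env.camera("scene");cv2.imwrite("pics/c4.png",cv2.resize(p[80:230,140:300],None,fx=4,fy=4))
st=env.read_state();p0=st["tcp_pos"];R0=R.from_rotvec(st["ee_rot"]).as_matrix()
print(p0,st["contact_force"],rows(p0,R0,F((0,0,.219),.4),Rt(.4)))
E
```

```text
time: 4.05
tcp_pos: [0.5323, -0.1185, 0.292]
ee_rot: [1.652, 2.351, 0.472]
contact_force: [0.4, 0.7, 0.7]
width: 0.0853
grip_force: 0.0
[ 0.5314 -0.1172  0.2877] [ 0.5523  1.35   -2.7224] (array([-0.0077,  0.0052,  0.2042]), array([-0.0034, -0.0017,  0.0004]))
```

View pics/c4.png

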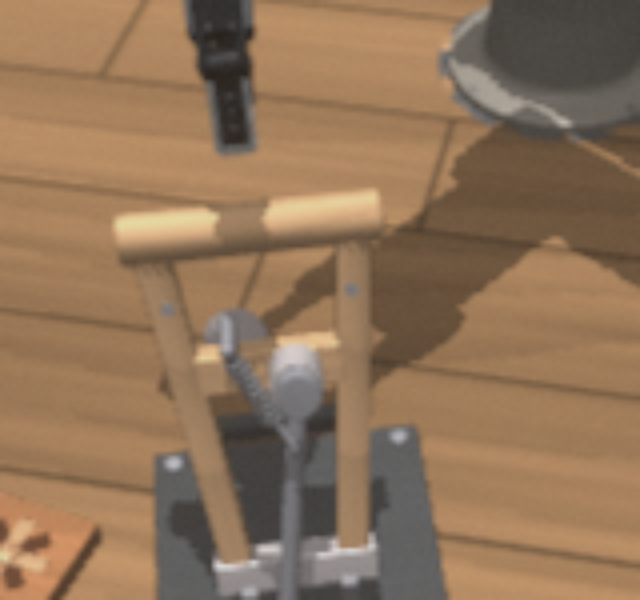

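The open gripper hangs centred over the bar: the far finger is at (235,150) and its shadow falls mid-bar at (240,225). Next I descend and grip.

```bash
python3 -m inch '[[[-0.006,0.004,0.07],[0,0,0]],[[-0.006,0.004,0.14],[0,0,0]],[[-0.006,0.004,0.2],[0,0,0]],[[-0.006,0.004,0.2],[0,0,0]],[[-0.006,0.004,0.2],[0,0,0]]]' 0
python3 -m inch '[[[0,0,0],[0,0,0]],[[0,0,0],[0,0,0]],[[0,0,0],[0,0,0]],[[0,0,0],[0,0,0]],[[0,0,0],[0,0,0]],[[0,0,0],[0,0,0]]]' 1 70
python3 - <<'E'
from h import *
st=env.read_state();p0=st["tcp_pos"];R0=R.from_rotvec(st["ee_rot"]).as_matrix()
g=p0+R0[:,2]*-.0187-A
print(p0,st["contact_force"],"grasp pt frame",[g@v for v in frame(.4)], rows(p0,R0,F((0,0,.2213),.4),Rt(.4)))
for a in np.arange(.05,.41,.05): print(a, .2213*np.sin(a)/.3,.2213*(1-np.cos(a))/.3,a/np.deg2rad(120))
E
```

```text
time: 4.72
tcp_pos: [0.5549, -0.1122, 0.2368]
ee_rot: [1.654, 2.352, 0.472]
contact_force: [0.2, -0.3, 0.2]
width: 0.0856
grip_force: 0.0
time: 5.48
tcp_pos: [0.5545, -0.1131, 0.2367]
ee_rot: [1.656, 2.351, 0.471]
contact_force: [-4.7, -0.0, 5.9]
width: 0.0281
grip_force: 68.9
[ 0.5545 -0.1131  0.2367] [-4.693  -0.0467  5.8719] grasp pt frame [np.float64(0.00041179481585064404), np.float64(-0.0018301491574071703), np.float64(0.24300305723504095)] (array([ 0.0062, -0.0011,  0.01  ]), array([-0.0018,  0.0003, -0.    ]))
0.05 0.03686796719867039 0.0009218912486465388 0.023873241463784306
0.1 0.07364378367981024 0.0036852607465762866 0.04774648292756861
0.15000000000000002 0.11023552905469171 0.008283201509179506 0.07161972439135292
0.2 0.14655174301649015 0.014704221079110761 0.09549296585513722
0.25 0.18250165394341974 0.022932270251447735 0.11936620731892152
0.3 0.2179954057805148 0.03294678318834465 0.1432394487827058
0.35000000000000003 0.25294428263297136 0.04472272882291684 0.16711269024649014
0.4 0.2872609305096812 0.058230673423871754 0.19098593171027445
```

```bash
python3 -m inch '[[[0,0.018,0],[0.012,0,0]],[[0,0.037,0.001],[0.024,0,0]],[[0,0.056,0.002],[0.036,0,0]],[[0,0.075,0.004],[0.048,0,0]],[[0,0.111,0.008],[0.072,0,0]],[[0,0.148,0.015],[0.095,0,0]],[[0,0.185,0.023],[0.119,0,0]],[[0,0.221,0.033],[0.143,0,0]],[[0,0.239,0.039],[0.155,0,0]],[[0,0.239,0.039],[0.155,0,0]]]' 1 70
cat > chk.py <<'E'
from h import *
from scipy.optimize import least_squares
st=env.read_state();p0=st["tcp_pos"];R0=R.from_rotvec(st["ee_rot"]).as_matrix()
g=p0-R0[:,2]*.0187-A; x,y,z=g@ex,g@ey,g[2]
print(st["time"],p0,"F",st["contact_force"],"T",st["wrist_torque"],st["grip_force"],st["width"])
print("lean from grasp pt",np.arctan2(-x,z),np.hypot(x,z),"tool tilt",np.arctan2(R0[:,2]@ex,-R0[2,2]))
th=0
print("to upright",rows(p0,R0,F((0,y,np.hypot(x,z)-.0187),th),Rt(th)))
p,d=env.camera("scene");W=cloud("scene",d);cv2.imwrite("pics/chk.png",cv2.resize(p[60:260,120:320],None,fx=3,fy=3))
Q=W[100:180,140:260].reshape(-1,3)-A
q=np.c_[Q@ex,Q@ey,Q[:,2]]; lean=np.arctan2(-x,z)
c=np.array([-.24*np.sin(lean),.24*np.cos(lean)])
m=(np.hypot(q[:,0]-c[0],q[:,2]-c[1])<.025)&(abs(q[:,1])<.075)&(abs(q[:,1])>.03)&(q[:,2]>c[1]-.012);q=q[m]
if len(q)>50:
    s=least_squares(lambda v: np.hypot(q[:,0]-v[0],q[:,2]-v[1])-.015,c,loss="soft_l1",f_scale=.002)
    print(len(q),"bar centre",s.x,"lean",np.arctan2(-s.x[0],s.x[1]),np.hypot(*s.x))
E
python3 chk.py
```

```text
time: 6.72
tcp_pos: [0.6219, -0.0889, 0.2534]
ee_rot: [1.783, 2.534, 0.09]
contact_force: [-1.8, 0.5, 5.3]
width: 0.0281
grip_force: 69.5
6.725 [ 0.6219 -0.0889  0.2534] F [-1.8344  0.4574  5.3054] T [-0.0881  0.4793 -0.0063] 69.52040076255798 0.02809172906975818
lean from grasp pt 0.06904289901798442 0.24258165476378477 tool tilt 0.07147044095267749
to upright (array([0.    , 0.0513, 0.0019]), array([0.0341, 0.0003, 0.0002]))
614 bar centre [-0.0169  0.2394] lean 0.07065405390894829 0.23997976170470586
```

```bash
python3 -m inch '[[[0,0.012,0],[0.008,0,0]],[[0,0.024,0.001],[0.016,0,0]],[[0,0.034,0.001],[0.023,0,0]],[[0,0.042,0.002],[0.028,0,0]],[[0,0.047,0.002],[0.031,0,0]],[[0,0.049,0.002],[0.032,0,0]],[[0,0.049,0.002],[0.032,0,0]],[[0,0.049,0.002],[0.032,0,0]]]' 1 70
python3 chk.py
```

```text
time: 7.78
tcp_pos: [0.6354, -0.084, 0.2538]
ee_rot: [1.807, 2.566, 0.005]
contact_force: [-0.5, 1.8, 5.0]
width: 0.0276
grip_force: 70.1
7.775 [ 0.6354 -0.084   0.2538] F [-0.4806  1.755   4.9758] T [0.0446 0.2565 0.0596] 70.09089946746826 0.0275899493342128
lean from grasp pt 0.004731682812373831 0.24251089812222648 tool tilt 0.004488996698701882
to upright (array([0.    , 0.0035, 0.    ]), array([ 0.0021,  0.0002, -0.0001]))
627 bar centre [-0.0015  0.2398] lean 0.006374271366321504 0.2398464528531721
```

View pics/chk.png

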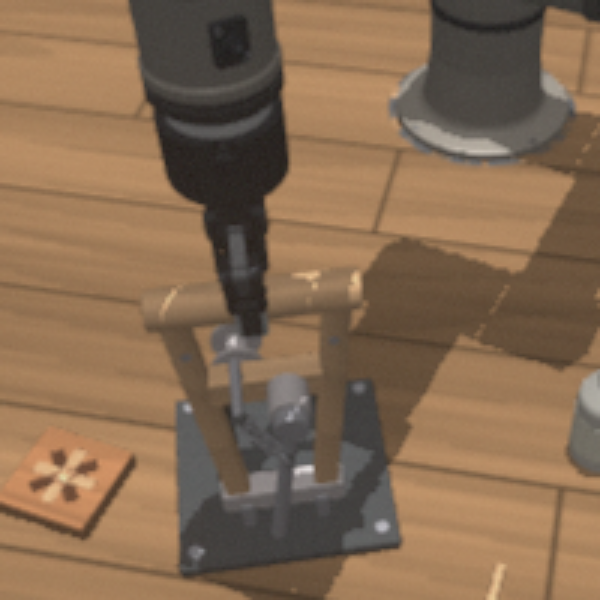

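The frame is upright with the bar gripped (finger at 250,325). The leg is down (end at 278,535) and untouched, and the sample and glue are where they were. I'm handing it in.

```bash
python3 -c "
from rig import env
print(env.job_done())"
```

```text
the job is handed in; nothing more can be done
None
```

The job is handed in: the kickstand is snapped fully down, and the frame is held upright by its top bar (lean about 0.005 rad, still just on the rest side) with about 70 N of grip and nothing touching the leg; I kept the arm clear of the loose things on the bench.

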